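# Shut and bolt the parts chest

### The job

Close up the green parts chest using fingertips only: first push its white sliding lid fully shut by the black finger bar. Then press the yellow spring catch down with one fingertip and, while it is held down, push the orange lug of the bolt fully home towards the lid with the other finger; then let go and back off so that the catch springs up and locks the bolt. Pick nothing up, and leave the tape roll, brass tin, glue bottle and mug where they are.

Things in the scene. Friction and masses are not known exactly. Their poses are not given: they have to be found in the camera images.
- chest: Green parts chest, fixed, 300 x 300 mm; its flat top (deck) is 80 mm above the table. Origin: centre of the underside, z up, x pointing away from the robot (turned up to 0.4 rad), y to the robot's left. In chest mm: bolt and catch lie on the line x = 40; lug y -115..-103 at the start, paddle y -62..12; the lid's steel keeper at y 24..30, top 21 over the deck. Deck bare 30 mm behind the lug.
- lid (a joint): Opening of the white sliding lid (170 x 115 x 5 mm, flat on the +y half of the deck): 0 = fully shut, up to 0.09 m; starts 0.04 to 0.085. It shuts when pushed towards chest +x, against an end stop; about 2 N of friction, stays where left. The bolt enters the lid's keeper only when the lid is shut to within 4 mm.
- lid_bar (a point): On the lid's black upright finger bar: middle of the face that looks to chest -x (the face to push), 25 mm over the deck; moves with the lid. Bar 10 mm thick, 70 mm long along chest y (35 mm either side of the point), from 5 to 30 mm above the deck. When shut the point is at chest x = 45, y = 84.5 mm.
- bolt (a joint): Travel of the steel slide bolt along chest +y: 0 = withdrawn (start), 0.032 m = fully home against its stop, nose in the lid's keeper. About 1.5 N of friction. With the catch up it is blocked (3 mm of play); a rack under it lets the catch lock at 0, 0.016 and 0.032 m, so letting the catch up half-way locks it there.
- bolt_lug (a point): Top edge, at mid width, of the face of the bolt's orange lug that looks to chest -y (the face to push). Lug 30 mm wide along chest x, 12 mm thick along chest y, from 12 to 42 mm above the deck; the point moves with the bolt. The bolt bar does not stick out behind that face; in front of it its top is 12 mm over the deck.
- catch (a joint): How far the yellow spring catch is pressed down: 0 = up (locking), 0.010 m = bottomed. The bolt is free once it is 6 mm or more down. Spring force 2 N at the top, 5 N at the bottom; it springs up by itself when released if the bolt stands within 3 mm of a locking place.
- catch_top (a point): Centre of the top of the yellow catch paddle, a flat plate 40 mm (chest x) by 74 mm (chest y), top 30 mm over the deck when up, 20 mm when bottomed. A fingertip may slide along it. At the start the lug's push face is 90 mm from here towards chest -y. With the fingers in line along chest y, 70 mm apart, one fits behind the lug and the other on the paddle.
- tape: Bystander: blue tape roll, 64 mm across, 20 mm high, loose on the front right of the deck. Origin: centre of its underside.
- tin: Bystander: round flat brass tin with a black screw lid, 46 mm across, 24 mm high, loose near the far right edge of the deck. Origin: centre of its underside.
- glue: Bystander: white glue bottle with red cap, 48 mm across, 100 mm high, on the table beside the chest. Origin: centre of its underside.
- mug: Bystander: blue mug, 72 mm across, 85 mm high, on the table beside the chest. Origin: centre of its underside.

How it is judged:
By the outcome, as a careful person would: the job done as asked, in the order asked, and still so for the second after the job is handed in, with the robot touching nothing.
It also fails if it takes over 45 s, if anything falls off the work surface, if the arm or the gripper's body presses on something with over 40 N, if the wrist force passes 120 N, or if a joint passes its speed limit or range.

### The arm

A 7-joint arm with a two-finger parallel gripper is mounted at the origin on the work surface. World frame = base frame: x ahead of the robot, y to its left, z up, the work surface at z = 0. Lengths are in m, angles in rad, forces in N, time in s.
With the tool pointing down it reaches from about 0.425 to 0.875 m from the base axis. Payload 8.4 kg.
Tool frame: the origin (TCP) lies at the very end of the fingers, on their centre line; the grasp point (between the pads) lies 19 mm behind it (arm.grasp_offset is the distance from the TCP to the grasp point, in m); z points along the fingers, x is the direction in which the jaws open and shut, and the axes are right-handed (so a half turn about z gives the same grasp; the last joint's range is limited). The gripper opens to 87 mm and grips with 3 to 60 N. Pads are 19 mm wide; open, the fingers measure 117 mm over their backs; the gripper's body (75 mm by 190 mm) begins 51 mm behind the grasp point.
Start: joints at [1.204, 0.333, 0.04, 1.465, -0.013, 1.343, -0.059], TCP at [0.172, -0.627, 0.223] pointing down, gripper open.
Joint ranges: [-2.58, 2.58], [-0.38, 2.09], [-1.3, 1.39], [0.25, 2.4], [-1.5, 4.64], [0.08, 2.09], [-2.65, 2.65]. Speed limits (rad/s): [2.22, 2.22, 2.79, 2.79, 3.14, 3.14, 3.14].

### API

Orientations are given as a unit quaternion [x, y, z, w].
In Python, from station import arm, capture, calibration gives the robot as it stands.
- The arm moves only by the tool apply_moves, never from a script. Its arguments are lists of equal length, an entry for each row: "travel": the shift along the tool's x, y, z in m, a list of three; "turn": the turn about the tool's z in degrees; "hand": the closure, from 0 (fully open) to 1 (shut). In form: {"travel": [[dx, dy, dz], ...], "turn": [turn, ...], "hand": [hand, ...]}. A call has 1 to 12 rows; each row shifts and turns the pose as measured when the row begins, along the tool's axes as they then stand; what a row does not reach is not made up. A row lasts 1/12 s, in which the tool goes at most 41.7 mm and 7.16 degrees, less where a joint would pass 70% of its speed; a pose out of reach is approached as far as the arm can. A call with a gripper value outside its range is refused whole. The fingers move at their own pace and stop on an object; "newtons" is the grip in N (left out, the last holds). Time passes only in rows, so rows that do not move let the fingers close. It gives the time, the measured TCP pose, the force and the opening at its end, in the units of the state.
- arm.sense(): the state, without advancing time (a new reading comes with each control period).
- capture(name): name is "side" or "top"; returns (picture, depth): 400x640x3 uint8, blue, green, red; 400x640 float32, m along the optical axis (not along the pixel's ray), 0 where there is no reading.
- calibration(name): a dict with "vertical_fov" (degrees; the focal length in pixels is half the picture's height over the tangent of half this angle, whatever the lens; pixels are square), "cx", "cy" (the principal point, pixels), "k1" (the pictures are not rectified: a ray, as slopes to the right and down, at radius r is drawn at 1 + k1 r^2 times it, then the intrinsics apply), "extrinsics" (4x4, takes a point from camera to world coordinates). Camera axes: x right, y down, z forward; pixel columns grow to the right and rows downward; lengths in m; the calibration is good to about 2 mm. A picture is of the moment at which its call begins. calibration takes no time and is no camera call.
- arm.finish_job(): hands the job in, once; it reports no verdict.
The state is a dict: "time": time; "joints": joint angles; "qd": joint speeds; "joint_efforts": joint torques, N m; "ee_pos": TCP position; "tcp_rot": TCP orientation; "force": force on the tool from outside, world axes, zero at the start; "wrist_torque": the same for the moment, N m; "opening": opening from 0.0 (shut) to 1.0 (fully open).
Only numpy, scipy, OpenCV 4.12 (cv2) and the standard library are available. Lean on these libraries where they do the work, as an engineer would, in place of code of your own. Each camera call takes 0.05 s, during which the arm holds its last target.

## Working session

There is one attempt and no reset: what is moved stays moved. The work goes in short steps, Python scripts to look and compute and a tool call to move; the robot and the scene stay as the last step left them, time stands still between calls to the robot, and variables do not carry over. Pictures are saved under pics/ and viewed, and the job is handed in when it is done.

Besides the shell and the picture viewer there is one more tool, called after "Call:" as name([rows], argument=value, ...), one row to a line, values as JSON. apply_moves: Moves the arm, as the interface text tells. Its arguments: {"type":"object","properties":{"travel":{"type":"array","items":{"type":"array","items":{"type":"number"}}},"turn":{"type":"array","items":{"type":"number"}},"hand":{"type":"array","items":{"type":"number"}},"newtons":{"type":"number"}},"required":["travel","turn","hand"]}

```bash
ls; mkdir -p pics
python3 - <<'E'
from station import arm, capture, calibration
import cv2, numpy as np
for n in ("side","top"):
    p,d=capture(n); cv2.imwrite(f"pics/{n}0.png",p); np.save(f"{n}0.npy",d); print(n,calibration(n))
print(arm.sense())
E
```

```text
pics
side {'vertical_fov': 55.092932009103905, 'cx': 325.75861116114356, 'cy': 207.0370163077297, 'k1': -0.03505657705551016, 'extrinsics': array([[-0.90284161, -0.22436255,  0.36679487,  0.19402172],
       [-0.42996305,  0.46520895, -0.77376509,  0.83580607],
       [ 0.00296766, -0.85629556, -0.5164776 ,  0.66819583],
       [ 0.        ,  0.        ,  0.        ,  1.        ]])}
top {'vertical_fov': 50.23558216403127, 'cx': 323.586079262289, 'cy': 203.5025345683903, 'k1': -0.10715001406435518, 'extrinsics': array([[ 0.0188598 , -0.9863352 ,  0.16366791,  0.41750825],
       [-0.9996388 , -0.01546722,  0.02197819, -0.01274958],
       [-0.01914637, -0.1640233 , -0.98627064,  1.12796987],
       [ 0.        ,  0.        ,  0.        ,  1.        ]])}
{'time': 0.1, 'joints': array([ 1.20377926,  0.33383868,  0.03987351,  1.46617384, -0.0133989 ,
        1.34327767, -0.05849385]), 'qd': array([-3.94499698e-05,  1.52724954e-04, -8.28331732e-05, -2.55722028e-03,
        1.95828469e-04, -4.91561484e-05, -1.97279547e-04]), 'joint_efforts': array([ 3.31601797e-03, -6.57813048e+01,  1.33980241e+00, -4.04706717e+01,
       -5.96218952e-02,  4.10219387e-02,  6.53097186e-05]), 'ee_pos': array([ 0.17187342, -0.62643651,  0.22175361]), 'tcp_rot': array([ 7.95178398e-01, -6.06375133e-01, -5.97241097e-04, -3.94582553e-04]), 'force': array([ 0.55589452, -0.01929631, -0.29921858]), 'wrist_torque': array([-0.02211712, -0.00082552,  0.02387927]), 'opening': 0.9972088680587786}
```

View pics/top0.png

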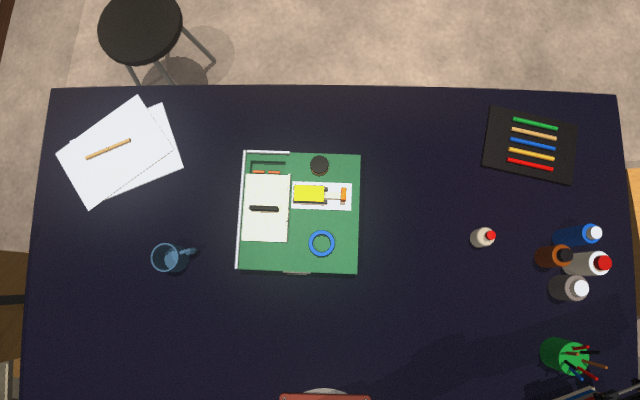

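View pics/side0.png

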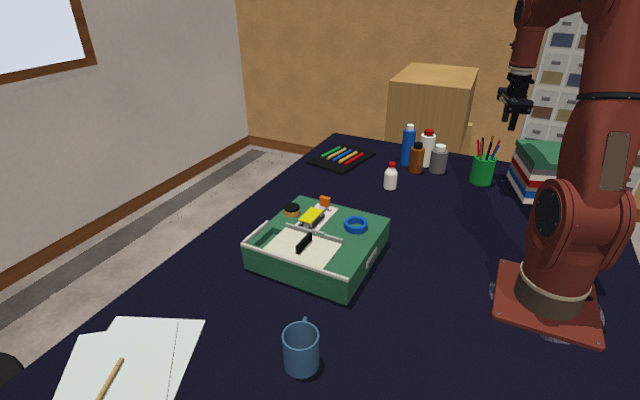

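```bash
cat > h.py <<'E'
import numpy as np, cv2
from station import arm, capture, calibration
def K(c,h=400):
    f=h/2/np.tan(np.radians(c["vertical_fov"])/2)
    return f
def rays(c,uv):
    uv=np.asarray(uv,float).reshape(-1,2)
    f=K(c); M=np.array([[f,0,c["cx"]],[0,f,c["cy"]],[0,0,1.]])
    n=cv2.undistortPoints(uv.reshape(-1,1,2),M,np.array([c["k1"],0,0,0,0.])).reshape(-1,2)
    # OpenCV: distorted = n*(1+k1 r^2): same model
    return np.c_[n,np.ones(len(n))]
def onplane(c,uv,z):
    E=c["extrinsics"]; r=rays(c,uv)@E[:3,:3].T; o=E[:3,3]
    return o+r*((z-o[2])/r[:,2])[:,None]
def bydepth(c,uv,d):
    uv=np.asarray(uv).reshape(-1,2); z=d[uv[:,1].astype(int),uv[:,0].astype(int)]
    E=c["extrinsics"]; return (rays(c,uv)*z[:,None])@E[:3,:3].T+E[:3,3]
def proj(c,P):
    E=c["extrinsics"]; p=(np.asarray(P).reshape(-1,3)-E[:3,3])@E[:3,:3]; n=p[:,:2]/p[:,2:]
    r2=(n**2).sum(1,keepdims=True); n=n*(1+c["k1"]*r2); return n*K(c)+[c["cx"],c["cy"]]
E
python3 - <<'E'
from h import *
p=cv2.imread("pics/top0.png"); d=np.load("top0.npy"); c=calibration("top")
hsv=cv2.cvtColor(p,cv2.COLOR_BGR2HSV)
def comp(m):
    n,l,s,ce=cv2.connectedComponentsWithStats(m.astype(np.uint8)); i=1+np.argmax(s[1:,4]); return l==i
roi=np.zeros(p.shape[:2],bool); roi[140:285,225:372]=1
H,S,V=[hsv[...,i] for i in range(3)]
ms={"green":((H>55)&(H<90)&(S>90)&roi,.08),"yellow":((H>22)&(H<35)&(S>150)&roi,.11),"orange":((H>5)&(H<18)&(S>150)&roi&(np.arange(640)[None]>330),.122),"tape":((H>100)&(H<125)&(S>120)&roi&(V>80),.1),"black":((V<50)&roi&(np.arange(400)[:,None]>200)&(np.arange(640)[None]<285)&(np.arange(640)[None]>245)&(np.arange(400)[:,None]<218),.11)}
for k,(m,z) in ms.items():
    m=comp(m); uv=np.argwhere(m)[:,::-1]
    P=onplane(c,uv,z); r=cv2.minAreaRect(P[:,:2].astype(np.float32)*1000)
    D=bydepth(c,uv,d)
    print(k,m.sum(),uv.min(0),uv.max(0),np.round(r[0],1),np.round(r[1],1),round(r[2],1),"mean",P.mean(0).round(4),"depth med",np.median(D,0).round(4))
q=cv2.resize(p[140:285,225:372],None,fx=4.1,fy=4.1,interpolation=cv2.INTER_CUBIC); cv2.imwrite("pics/topz.png",q)
s=cv2.imread("pics/side0.png"); cv2.imwrite("pics/sidez.png",cv2.resize(s[180:305,230:400],None,fx=4.6,fy=4.6,interpolation=cv2.INTER_CUBIC))
E
```

```text
green 7435 [238 153] [360 273] [572.6  69. ] [291.1 299.8] 88.7 mean [0.5487 0.0438 0.08  ] depth med [0.5241 0.0436 0.0789]
yellow 460 [294 185] [323 201] [612.3  47. ] [72.3 38.8] 88.3 mean [0.6118 0.0465 0.11  ] depth med [0.6119 0.0462 0.109 ]
orange 12 [341 195] [345 200] [598.6 -39. ] [ 6.8 13.7] 46.2 mean [ 0.5975 -0.0382  0.122 ] depth med [ 0.5964 -0.0391  0.1199]
tape 281 [308 230] [334 256] [492.1  14.7] [61.8 60.9] 19.3 mean [0.4921 0.0146 0.1   ] depth med [0.492  0.015  0.0985]Traceback (most recent call last):
  File "<stdin>", line 10, in <module>
  File "<stdin>", line 5, in comp
    return _wrapfunc(a, 'argmax', axis=axis, out=out, **kwds)
    return bound(*args, **kwds)
ValueError: attempt to get argmax of an empty sequence
```

Run:
```python
from h import *
p=cv2.imread("pics/top0.png"); d=np.load("top0.npy"); c=calibration("top")
hsv=cv2.cvtColor(p,cv2.COLOR_BGR2HSV)
q=cv2.resize(p[140:285,225:372],None,fx=4,fy=4,interpolation=cv2.INTER_CUBIC); cv2.imwrite("pics/topz.png",q)
s=cv2.imread("pics/side0.png"); cv2.imwrite("pics/sidez.png",cv2.resize(s[180:305,230:400],None,fx=4.6,fy=4.6,interpolation=cv2.INTER_CUBIC))
print(hsv[185:205:2,338:350:2].tolist())
print(p[203:216:2,246:282:4].tolist())
```

```text
[[[110, 6, 240], [108, 5, 239], [105, 6, 239], [105, 6, 239], [107, 7, 239], [110, 6, 240]], [[105, 6, 240], [105, 6, 240], [10, 60, 201], [12, 35, 226], [105, 4, 238], [75, 2, 236]], [[102, 5, 239], [110, 6, 240], [18, 190, 234], [19, 188, 235], [15, 23, 198], [60, 3, 236]], [[105, 6, 239], [110, 6, 240], [18, 190, 233], [19, 187, 235], [23, 4, 235], [80, 3, 237]], [[35, 13, 237], [37, 14, 237], [18, 187, 234], [19, 188, 235], [30, 3, 233], [60, 2, 236]], [[34, 16, 237], [22, 43, 215], [19, 187, 235], [19, 187, 235], [23, 4, 234], [60, 3, 237]], [[38, 12, 237], [22, 36, 214], [19, 183, 235], [19, 188, 235], [26, 8, 234], [45, 4, 236]], [[18, 43, 167], [17, 64, 128], [11, 203, 215], [13, 204, 236], [38, 4, 233], [105, 6, 239]], [[103, 7, 241], [16, 35, 197], [12, 139, 141], [12, 140, 131], [60, 2, 235], [105, 6, 240]], [[105, 6, 240], [17, 34, 196], [16, 45, 192], [18, 45, 192], [105, 6, 240], [105, 6, 240]]]
[[[232, 237, 235], [230, 236, 234], [230, 238, 235], [233, 237, 235], [233, 237, 234], [228, 237, 234], [228, 238, 235], [231, 238, 235], [228, 238, 235]], [[234, 237, 235], [13
[... 159 characters left out ...]
, 76], [76, 80, 81], [75, 81, 80], [77, 82, 82], [75, 81, 81], [73, 80, 79], [74, 81, 78], [201, 229, 226]], [[228, 237, 234], [92, 98, 93], [55, 61, 56], [58, 65, 62], [60, 67, 64], [71, 76, 75], [72, 79, 77], [81, 87, 88], [77, 88, 84]], [[231, 237, 234], [230, 237, 235], [155, 181, 195], [157, 184, 199], [121, 142, 152], [124, 143, 154], [99, 114, 119], [79, 91, 92], [117, 137, 145]], [[226, 236, 234], [229, 237, 235], [227, 237, 234], [233, 238, 235], [231, 238, 235], [230, 238, 235], [233, 238, 236], [232, 238, 236], [226, 238, 235]], [[236, 237, 235], [229, 237, 235], [229, 237, 235], [226, 237, 234], [229, 237, 234], [229, 237, 234], [229, 237, 234], [230, 238, 235], [226, 238, 235]]]
```

View pics/topz.png

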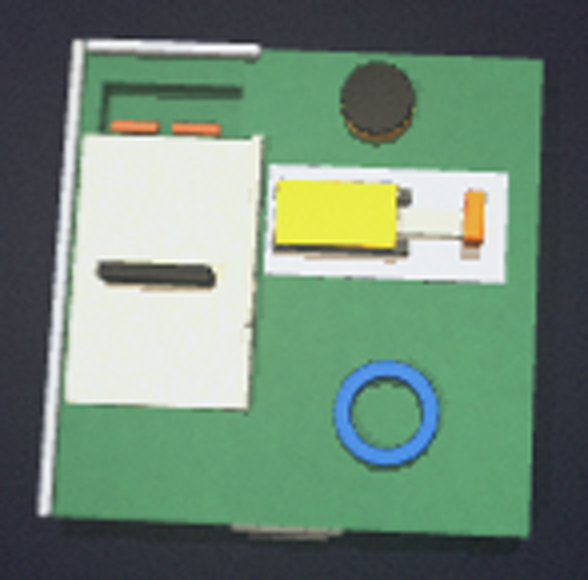

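View pics/sidez.png

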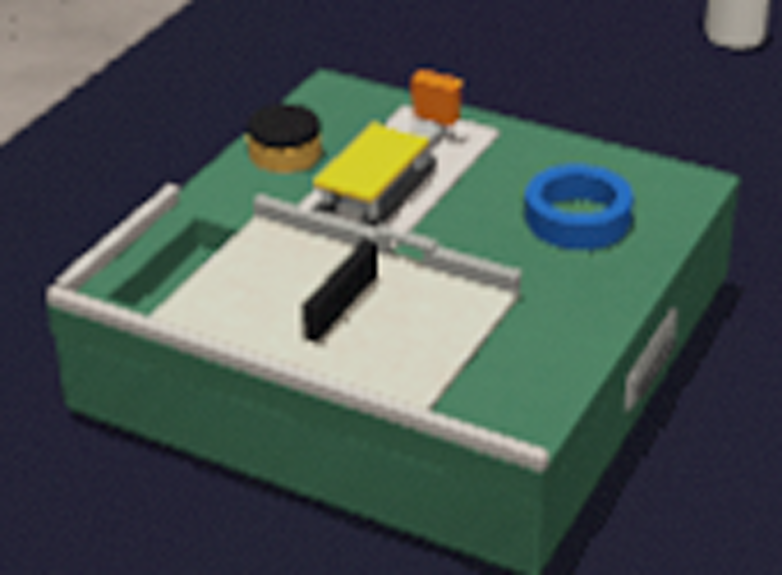

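Run:
```python
from h import *
p=cv2.imread("pics/top0.png"); d=np.load("top0.npy"); c=calibration("top"); cs=calibration("side")
s=cv2.imread("pics/side0.png"); ds=np.load("side0.npy")
z=lambda a:np.array(a)/4+np.array([225,140])-0.375
cr=onplane(c,z([(543,60),(528,537),(55,517)]),.08); print("corners",cr.round(4)); 
for a,b in((0,1),(1,2)): v=cr[a]-cr[b];print(np.linalg.norm(v),np.degrees(np.arctan2(v[1],v[0])))
print("centre",((cr[0]+cr[2])/2).round(4))
def stat(name,img,dep,cal,m,zz):
    n,l,st,ce=cv2.connectedComponentsWithStats(m.astype(np.uint8)); i=1+np.argmax(st[1:,4]); uv=np.argwhere(l==i)[:,::-1]
    P=onplane(cal,uv,zz); r=cv2.minAreaRect(P[:,:2].astype(np.float32)*1000); D=bydepth(cal,uv,dep)
    print(name,len(uv),np.round(r[0],1),np.round(r[1],1),round(r[2],1),P.mean(0).round(4),"dep",np.median(D,0).round(4))
def hs(i): return cv2.split(cv2.cvtColor(i,cv2.COLOR_BGR2HSV))
X,Y=np.meshgrid(np.arange(640),np.arange(400))
H,S,V=hs(p)
stat("T lug top",p,d,c,(H>15)&(H<=20)&(S>150)&(X>336)&(X<352)&(Y>184)&(Y<203),.122)
stat("T yellow",p,d,c,(H>22)&(H<35)&(S>150)&(X>285)&(X<330)&(Y>180)&(Y<205),.11)
stat("T bar",p,d,c,(V<100)&(X>246)&(X<282)&(Y>202)&(Y<216),.11)
stat("T tin",p,d,c,(V<100)&(X>306)&(X<332)&(Y>152)&(Y<178),.104)
H,S,V=hs(s)
stat("S yellow",s,ds,cs,(H>22)&(H<35)&(S>150)&(X>295)&(X<330)&(Y>200)&(Y<230),.11)
for nm,m in (("lug",(H>5)&(H<20)&(S>150)&(X>315)&(X<335)&(Y>190)&(Y<212)),("bar",(V<70)&(X>293)&(X<315)&(Y>230)&(Y<256))):
    uv=np.argwhere(m)[:,::-1]; D=bydepth(cs,uv,ds); print(nm,len(uv),uv.min(0),uv.max(0),np.percentile(D,[5,50,95],axis=0).round(4))
```

```text
corners [[ 0.7187 -0.0805  0.08  ]
 [ 0.4194 -0.0729  0.08  ]
 [ 0.4255  0.2167  0.08  ]]
0.2994182924424357 -1.4475078984159573
0.28969535988878814 -91.20361118912919
centre [0.5721 0.0681 0.08  ]
T lug top 47 [610.7 -36.4] [24.5  9.6] 0.6 [ 0.6104 -0.0368  0.122 ] dep [ 0.6108 -0.0365  0.1206]
T yellow 460 [612.3  47. ] [72.3 38.8] 88.3 [0.6118 0.0465 0.11  ] dep [0.6119 0.0462 0.109 ]
T bar 135 [572.7 154.5] [69.1 11.6] 88.3 [0.5726 0.1553 0.11  ] dep [0.5731 0.1566 0.108 ]
T tin 272 [685.1  23.3] [43.4 44.6] 0.8 [0.6852 0.0231 0.104 ] dep [0.6859 0.0232 0.1027]
S yellow 224 [611.7  54.2] [75.1 40. ] 88.2 [0.611  0.0549 0.11  ] dep [0.6133 0.0517 0.107 ]
lug 106 [319 195] [329 206] [[ 0.5969 -0.2391 -0.0032]
 [ 0.6099 -0.0302  0.1091]
 [ 0.7022 -0.0265  0.1201]]
bar 159 [296 232] [311 253] [[0.5702 0.1297 0.088 ]
 [0.5722 0.1654 0.1007]
 [0.5777 0.1936 0.1082]]
```

```bash
cat >> h.py <<'E'
from scipy.spatial.transform import Rotation as Ro
YAW=np.radians(-1.6); PAD=np.array([.6121,.0467])
CX=np.array([np.cos(YAW),np.sin(YAW)]); CY=np.array([-CX[1],CX[0]])
ORG=PAD-.040*CX+.025*CY
def c2w(x,y): return ORG+x/1000*CX+y/1000*CY
def w2c(p): v=np.asarray(p)[:2]-ORG; return np.array([v@CX,v@CY])*1000
def go(target):
    s=arm.sense(); R=Ro.from_quat(s["tcp_rot"]).as_matrix(); v=np.asarray(target)-s["ee_pos"]
    ang=np.degrees(np.arctan2(R[1,0],R[0,0])); want=-90+np.degrees(YAW)
    print("t",round(s["time"],2),"tool shift now",(R.T@v).round(4),"turn",round(ang-want,2),"chest",w2c(s["ee_pos"]).round(1),"z",s["ee_pos"][2].round(4),"tilt",R[:,2].round(4),"F",s["force"].round(2),"op",round(s["opening"],3))
E
python3 - <<'E'
from h import *
d=np.load("top0.npy"); c=calibration("top")
U,V=np.meshgrid(np.arange(0,640,2),np.arange(0,400,2)); uv=np.c_[U.ravel(),V.ravel()]
P=bydepth(c,uv,d)[d[uv[:,1],uv[:,0]]>0]
for y0 in np.arange(-.8,.3,.1):
    print(round(y0,1),[round(float(P[(P[:,0]>=x0)&(P[:,0]<x0+.1)&(P[:,1]>=y0)&(P[:,1]<y0+.1),2].max(initial=-1)),2) for x0 in np.arange(.1,.8,.1)])
print("org",ORG,"bar pt now",w2c([.5726,.155]), c2w(-20,84.5)); go([.5,-.4,.28])
E
```

```text
-0.8 [0.02, 0.01, 0.0, 0.0, 0.01, 0.01, 0.01]
-0.7 [0.33, 0.31, 0.11, 0.15, 0.17, 0.02, 0.03]
-0.6 [0.34, 0.18, 0.11, 0.12, 0.0, 0.02, 0.03]
-0.5 [0.0, 0.01, 0.0, 0.06, 0.1, 0.01, 0.03]
-0.4 [0.0, 0.0, 0.0, 0.07, 0.1, 0.01, 0.0]
-0.3 [0.01, 0.01, 0.0, 0.01, 0.01, 0.0, 0.01]
-0.2 [0.01, 0.0, 0.0, 0.01, 0.01, 0.01, 0.0]
-0.1 [0.02, 0.0, 0.0, 0.1, 0.12, 0.12, 0.08]
-0.0 [0.02, 0.0, 0.01, 0.1, 0.11, 0.11, 0.11]
0.1 [0.02, 0.0, 0.01, 0.1, 0.11, 0.1, 0.09]
0.2 [0.0, 0.01, 0.0, 0.09, 0.09, 0.09, 0.09]
org [0.57281364 0.07280712] bar pt now [-2.50851302 82.15487073] [0.55518081 0.15783261]
t 0.1 tool shift now [-0.1316 -0.3763 -0.0581] turn 16.94 chest [-381.3 -710.2] z 0.2218 tilt [-5.0e-04  1.4e-03 -1.0e+00] F [ 0.56 -0.02 -0.3 ] op 0.997
```

Call:
apply_moves([
  [0,0,-0.02],
  [0,0,-0.02],
  [0,0,-0.02],
  [-0.024,-0.033,0],
  [-0.024,-0.033,0],
  [-0.024,-0.033,0],
  [-0.024,-0.033,0],
  [-0.024,-0.033,0],
  [-0.024,-0.033,0],
  [-0.024,-0.033,0],
  [-0.024,-0.033,0],
  [-0.024,-0.033,0],
], turn=[5.6,5.6,5.7,0,0,0,0,0,0,0,0,0], hand=[1,1,1,1,1,1,1,1,1,1,1,1], newtons=20)

```text
time: 1.1
ee_pos: [0.4745, -0.4244, 0.278]
tcp_rot: [-0.684, 0.73, 0.006, -0.001]
force: [0.2, -1.4, -0.1]
opening: 0.171
```

Run:
```python
from h import *
go([*c2w(-40,84.5),.2])
```

```text
t 1.1 tool shift now [-0.585  -0.0235  0.0813] turn -2.12 chest [ -84.4 -499.8] z 0.278 tilt [-0.0098  0.0068 -0.9999] F [ 0.2  -1.41 -0.08] op 0.171
```

Call:
apply_moves([
  [-0.04,-0.002,0],
  [-0.041,-0.002,0],
  [-0.041,-0.002,0],
  [-0.041,-0.002,0],
  [-0.041,-0.002,0],
  [-0.041,-0.002,0],
  [-0.041,-0.002,0],
  [-0.041,-0.002,0],
  [-0.041,-0.002,0],
  [-0.041,0,0],
  [-0.041,0,0],
  [-0.041,0,0],
], turn=[-2.1,0,0,0,0,0,0,0,0,0,0,0], hand=[1,1,1,1,1,1,1,1,1,1,1,1])

```text
time: 2.1
ee_pos: [0.5063, 0.0742, 0.2746]
tcp_rot: [-0.699, 0.715, 0.01, -0.003]
force: [1.0, -1.2, 0.3]
opening: 0.005
```

Run:
```python
from h import *
go([*c2w(-40,84.5),.16])
```

```text
t 2.1 tool shift now [-0.0836 -0.0291  0.1149] turn 0.27 chest [-66.5  -0.4] z 0.2746 tilt [-0.0184  0.011  -0.9998] F [ 0.96 -1.18  0.33] op 0.005
```

Call:
apply_moves([
  [-0.03,-0.01,0.02],
  [-0.03,-0.01,0.03],
  [-0.024,-0.009,0.03],
  [0,0,0.02],
  [0,0,0.01],
  [0,0,0],
], turn=[0.3,0,0,0,0,0], hand=[1,1,1,1,1,1])

```text
time: 2.6
ee_pos: [0.5331, 0.1737, 0.1641]
tcp_rot: [-0.702, 0.712, 0.011, -0.0]
force: [-0.6, -0.0, -0.7]
opening: 0.002
```

Run:
```python
from h import *
go([*c2w(-40,84.5),.096])
for n in ("side","top"):
    p,d=capture(n); cv2.imwrite(f"pics/{n}1.png",p); np.save(f"{n}1.npy",d)
    y0,y1,x0,x1=(140,285,225,372) if n=="top" else (150,305,220,400)
    cv2.imwrite(f"pics/{n}1z.png",cv2.resize(p[y0:y1,x0:x1],None,fx=3.8,fy=3.8,interpolation=cv2.INTER_CUBIC))
s=arm.sense(); print(proj(calibration("side"),s["ee_pos"]),proj(calibration("top"),s["ee_pos"]))
```

```text
t 2.6 tool shift now [ 0.0163 -0.0034  0.0678] turn 0.82 chest [-42.6  99.7] z 0.1641 tilt [-0.0154  0.0155 -0.9998] F [-0.56 -0.01 -0.71] op 0.002
[[315.61812028 226.16380369]] [[251.40545916 220.8122111 ]]
```

View pics/side1z.png

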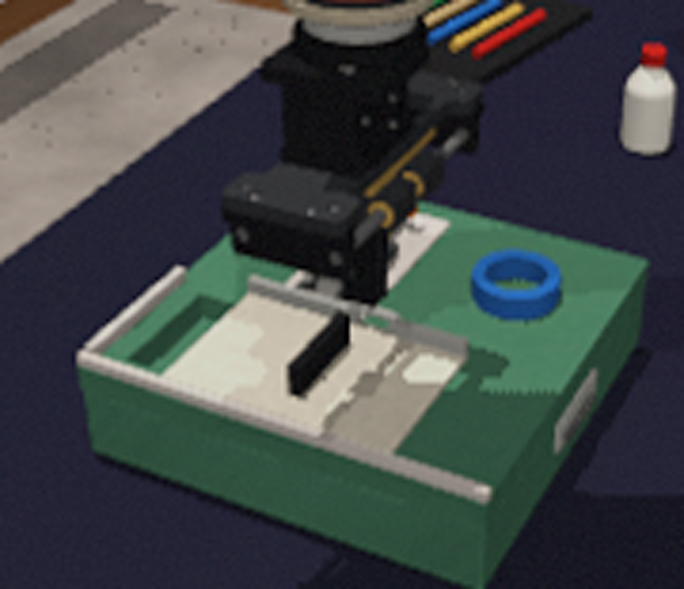

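View pics/top1z.png

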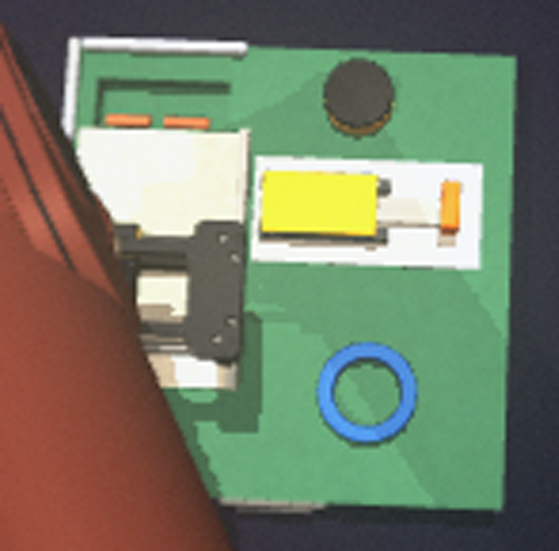

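Call:
apply_moves([
  [0.008,-0.001,0.01],
  [0.008,-0.001,0.018],
  [0,0,0.018],
  [0,0,0.012],
  [0,0,0.004],
  [0,0,0],
], turn=[0.8,0,0,0,0,0], hand=[1,1,1,1,1,1])

```text
time: 3.2
ee_pos: [0.5413, 0.1496, 0.1083]
tcp_rot: [-0.692, 0.722, 0.005, 0.005]
force: [0.5, 0.6, 0.1]
opening: 0.004
```

Run:
```python
from h import *
go([*c2w(-40,84.5),.096])
```

```text
t 3.2 tool shift now [-0.0083  0.0065  0.0124] turn -0.87 chest [-33.6  75.9] z 0.1083 tilt [ 0.001   0.0144 -0.9999] F [0.5  0.62 0.12] op 0.004
```

Call:
apply_moves([
  [-0.004,0.003,0.004],
  [-0.003,0.002,0.004],
  [0,0,0.003],
  [0,0,0],
], turn=[-0.6,0,0,0], hand=[1,1,1,1])

```text
time: 3.53
ee_pos: [0.5376, 0.1576, 0.0991]
tcp_rot: [-0.695, 0.719, 0.004, 0.007]
force: [-0.4, -0.5, -0.1]
opening: 0.004
```

Run:
```python
from h import *
go([*c2w(-20,84.5),.096])
```

```text
t 3.53 tool shift now [-0.0007 -0.0175  0.0031] turn -0.28 chest [-37.5  83.8] z 0.0991 tilt [ 0.0046  0.015  -0.9999] F [-0.37 -0.48 -0.09] op 0.004
```

Call:
apply_moves([
  [0,-0.006,0.002],
  [0,-0.007,0],
  [0,-0.007,0],
  [0,-0.007,0],
  [0,-0.007,0],
  [0,-0.007,0],
  [0,-0.007,0],
  [0,-0.007,0],
], turn=[0,0,0,0,0,0,0,0], hand=[1,1,1,1,1,1,1,1])

```text
time: 4.2
ee_pos: [0.5971, 0.157, 0.0979]
tcp_rot: [-0.696, 0.718, 0.004, 0.006]
force: [-2.2, 0.4, 1.0]
opening: 0.004
```

Run:
```python
from h import *
go([*c2w(35.5,84.5),.096])
```

```text
t 4.2 tool shift now [ 0.0003 -0.0136  0.0019] turn -0.18 chest [21.9 84.9] z 0.0979 tilt [ 0.0033  0.0151 -0.9999] F [-2.19  0.42  0.99] op 0.004
```

Pushing with about 2 N, as expected. On to the stop.

Call:
apply_moves([
  [0,-0.005,0],
  [0,-0.005,0],
  [0,-0.004,0],
  [0,-0.004,0],
], turn=[0,0,0,0], hand=[1,1,1,1])

```text
time: 4.53
ee_pos: [0.6101, 0.1569, 0.0971]
tcp_rot: [-0.696, 0.718, 0.009, -0.0]
force: [-28.3, -3.3, 21.3]
opening: 0.005
```

Run:
```python
from h import *
go([*c2w(35.5,84.5),.096])
```

```text
t 4.53 tool shift now [ 0.0006 -0.0006  0.0011] turn -0.11 chest [34.9 85.1] z 0.0971 tilt [-0.0129  0.0127 -0.9998] F [-28.26  -3.33  21.27] op 0.005
```

Call:
apply_moves([
  [0,0.006,0],
  [0,0.006,-0.005],
  [0,0.002,-0.02],
  [0,0,-0.02],
  [0,0,-0.02],
  [0.02,-0.002,-0.01],
  [0.025,-0.002,0],
  [0.025,-0.002,0],
  [0.025,-0.002,0],
  [0.025,-0.002,0],
  [0.02,-0.001,0],
  [0.01,0,0],
], turn=[0,0,0,0,0,0,0,0,0,0,0,0], hand=[1,1,1,1,1,0.195,0.195,0.195,0.195,0.195,0.195,0.195])

```text
time: 5.53
ee_pos: [0.608, 0.0029, 0.1796]
tcp_rot: [-0.699, 0.715, 0.004, 0.005]
force: [-0.3, -0.8, 0.6]
opening: 0.451
```

Run:
```python
from h import *
go([*c2w(40,-85),.15])
```

```text
t 5.53 tool shift now [ 0.0165 -0.0028  0.0294] turn 0.28 chest [ 37.1 -68.9] z 0.1796 tilt [ 0.0023  0.0125 -0.9999] F [-0.27 -0.78  0.55] op 0.451
```

Call:
apply_moves([
  [0.007,-0.002,0.005],
  [0.006,-0.001,0.005],
  [0.002,0,0.003],
  [0,0,0],
  [0,0,0],
  [0,0,0],
], turn=[0.3,0,0,0,0,0], hand=[0.195,0.195,0.195,0.195,0.195,0.195])

```text
time: 6.03
ee_pos: [0.6115, -0.0124, 0.1654]
tcp_rot: [-0.697, 0.717, 0.003, 0.006]
force: [0.3, 0.1, 0.5]
opening: 0.795
```

Run:
```python
from h import *
go([*c2w(40,-85),.15])
s=arm.sense(); R=Ro.from_quat(s["tcp_rot"]).as_matrix()
for n in ("side","top"):
    p,d=capture(n); cv2.imwrite(f"pics/{n}2.png",p); np.save(f"{n}2.npy",d)
    y0,y1,x0,x1=(140,285,225,372) if n=="top" else (150,305,220,400)
    cv2.imwrite(f"pics/{n}2z.png",cv2.resize(p[y0:y1,x0:x1],None,fx=3.8,fy=3.8,interpolation=cv2.INTER_CUBIC))
    for o in(-.035,.035): print(n,o,(proj(calibration(n),s["ee_pos"]+R[:,0]*o)-[x0,y0])*3.8)
```

```text
t 6.03 tool shift now [0.0011 0.0011 0.0153] turn -0.07 chest [ 41.  -84.1] z 0.1654 tilt [ 0.0044  0.0129 -0.9999] F [0.32 0.07 0.46] op 0.795
side -0.035 [[360.41918389 158.01998549]]
side 0.035 [[404.89468853 119.29228234]]
top -0.035 [[352.7633806  183.43100576]]
top 0.035 [[468.27322667 188.76000653]]
```

View pics/side2z.png

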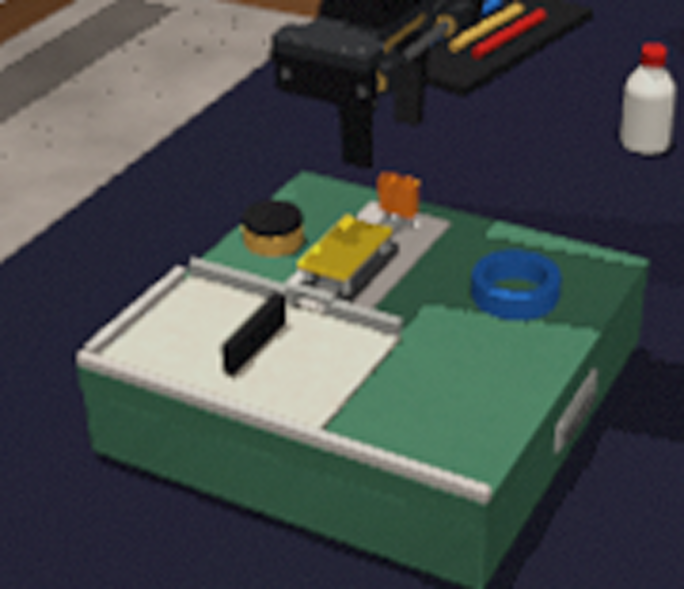

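View pics/top2z.png

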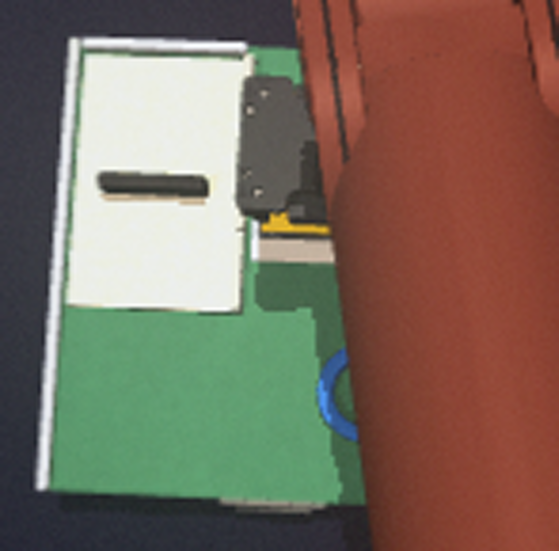

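Call:
apply_moves([
  [0.002,0.001,0.008],
  [0,0,0.01],
  [0,0,0.01],
  [0,0,0.007],
  [0,0,0],
], turn=[0,0,0,0,0], hand=[0.195,0.195,0.195,0.195,0.195])

```text
time: 6.55
ee_pos: [0.6105, -0.0122, 0.1269]
tcp_rot: [-0.698, 0.716, 0.003, 0.006]
force: [-0.3, 0.5, -0.8]
opening: 0.807
```

Run:
```python
from h import *
go([*c2w(40,-86),.11])
```

```text
t 6.55 tool shift now [0.0023 0.0001 0.0169] turn 0.08 chest [ 40.  -83.9] z 0.1269 tilt [ 0.0051  0.0132 -0.9999] F [-0.34  0.49 -0.85] op 0.807
```

Call:
apply_moves([
  [0.003,0,0],
  [0,0,0],
], turn=[0,0], hand=[0.195,0.195])

```text
time: 6.72
ee_pos: [0.6098, -0.0154, 0.1256]
tcp_rot: [-0.698, 0.716, 0.004, 0.006]
force: [0.2, -0.1, 0.2]
opening: 0.807
```

Run:
```python
from h import *
go([*c2w(40,-86),.11])
p,d=capture("side"); cv2.imwrite("pics/side3z.png",cv2.resize(p[165:245,270:360],None,fx=7,fy=7,interpolation=cv2.INTER_CUBIC))
```

```text
t 6.72 tool shift now [-0.0009 -0.0006  0.0156] turn 0.09 chest [ 39.4 -87.1] z 0.1256 tilt [ 0.0031  0.0134 -0.9999] F [ 0.17 -0.13  0.25] op 0.807
```

View pics/side3z.png

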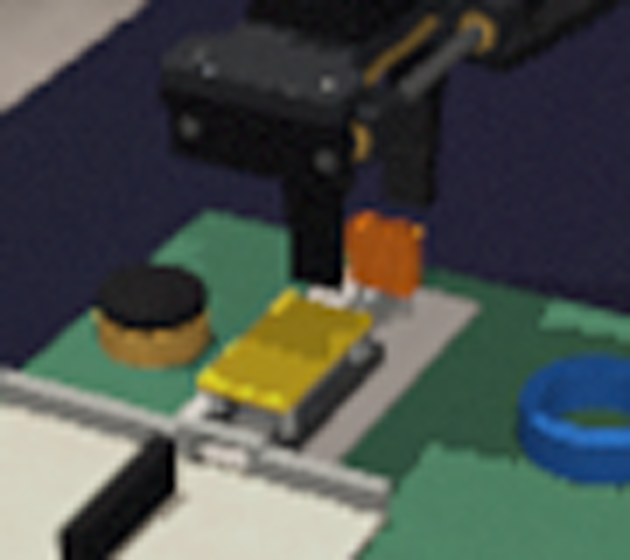

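Call:
apply_moves([
  [0,0,0.006],
  [0,0,0.006],
  [0,0,0.005],
  [0,0,0.004],
], turn=[0,0,0,0], hand=[0.195,0.195,0.195,0.195])

```text
time: 7.1
ee_pos: [0.6114, -0.0148, 0.1052]
tcp_rot: [-0.698, 0.716, 0.002, 0.007]
force: [-0.9, -0.3, 4.0]
opening: 0.805
```

Run:
```python
from h import *
go([*c2w(40,-86),.1005])
```

```text
t 7.1 tool shift now [-0.0005  0.001   0.0047] turn 0.07 chest [ 41.  -86.5] z 0.1052 tilt [ 0.0072  0.0134 -0.9999] F [-0.89 -0.33  3.98] op 0.805
```

Call:
apply_moves([
  [0,0,0.003],
  [0,0,0.002],
  [0,0,0.001],
], turn=[0,0,0], hand=[0.195,0.195,0.195])

```text
time: 7.35
ee_pos: [0.6117, -0.015, 0.0995]
tcp_rot: [-0.698, 0.717, 0.002, 0.007]
force: [-7.0, -2.5, 18.4]
opening: 0.811
```

Run:
```python
from h import *
go([*c2w(40,-86),.1005])
```

```text
t 7.35 tool shift now [-0.0007  0.0013 -0.001 ] turn 0.06 chest [ 41.3 -86.7] z 0.0995 tilt [ 0.0075  0.0129 -0.9999] F [-7.01 -2.54 18.36] op 0.811
```

Call:
apply_moves([
  [-0.002,0,-0.001],
  [-0.004,0,0],
  [-0.004,0,0],
], turn=[0,0,0], hand=[0.195,0.195,0.195])

```text
time: 7.6
ee_pos: [0.6128, -0.0077, 0.1022]
tcp_rot: [-0.697, 0.717, 0.0, 0.007]
force: [-1.9, -5.3, 2.8]
opening: 0.804
```

Run:
```python
from h import *
go([*c2w(40,-48),.1008])
```

```text
t 7.6 tool shift now [-0.0313  0.0023  0.0017] turn -0.09 chest [ 42.2 -79.3] z 0.1022 tilt [ 0.0096  0.01   -0.9999] F [-1.87 -5.26  2.84] op 0.804
```

Call:
apply_moves([
  [-0.004,0.001,0.002],
  [-0.004,0.001,0.001],
  [-0.004,0,0],
], turn=[0,0,0], hand=[0.195,0.195,0.195])

```text
time: 7.85
ee_pos: [0.6127, 0.0021, 0.1003]
tcp_rot: [-0.696, 0.718, -0.002, 0.007]
force: [-1.1, -5.0, 3.8]
opening: 0.802
```

Run:
```python
from h import *
go([*c2w(40,-48),.1008])
```

```text
t 7.85 tool shift now [-0.0215  0.0019 -0.0003] turn -0.24 chest [ 41.8 -69.5] z 0.1003 tilt [ 0.0131  0.0064 -0.9999] F [-1.14 -4.99  3.84] op 0.802
```

Bolt is moving (9.8 mm gained, about 3–5 N). Continue.

Call:
apply_moves([
  [-0.005,0.001,0.0005],
  [-0.005,0.001,0.0005],
  [-0.005,0,0],
], turn=[0,0,0], hand=[0.195,0.195,0.195])

```text
time: 8.1
ee_pos: [0.6128, 0.0143, 0.1005]
tcp_rot: [-0.694, 0.72, -0.005, 0.007]
force: [-1.6, -4.4, 3.7]
opening: 0.804
```

Run:
```python
from h import *
go([*c2w(40,-48),.1008])
```

```text
t 8.1 tool shift now [-0.0093  0.0017 -0.0003] turn -0.43 chest [ 41.6 -57.3] z 0.1005 tilt [ 0.0164  0.0022 -0.9999] F [-1.62 -4.36  3.74] op 0.804
```

Call:
apply_moves([
  [-0.005,0,0.0005],
  [-0.005,0,0.0005],
  [-0.004,0,0],
], turn=[0,0,0], hand=[0.195,0.195,0.195])

```text
time: 8.35
ee_pos: [0.6138, 0.0243, 0.1004]
tcp_rot: [-0.693, 0.721, -0.008, 0.005]
force: [-1.6, -16.3, 4.6]
opening: 0.8
```

Run:
```python
from h import *
go([*c2w(40,-48),.1008])
```

```text
t 8.35 tool shift now [ 0.0007  0.0023 -0.0004] turn -0.63 chest [ 42.3 -47.3] z 0.1004 tilt [ 0.0172 -0.0043 -0.9998] F [ -1.58 -16.28   4.63] op 0.8
```

Call:
apply_moves([
  [-0.004,0,0],
  [-0.003,0,0],
], turn=[0,0], hand=[0.195,0.195])

```text
time: 8.52
ee_pos: [0.6137, 0.0241, 0.1007]
tcp_rot: [-0.691, 0.723, -0.01, 0.001]
force: [-4.3, -10.7, 10.6]
opening: 0.807
```

Run:
```python
from h import *
go([*c2w(40,-48),.1008])
```

```text
t 8.52 tool shift now [ 0.0005  0.0023 -0.0002] turn -0.94 chest [ 42.3 -47.5] z 0.1007 tilt [ 0.0155 -0.0132 -0.9998] F [ -4.3  -10.67  10.57] op 0.807
```

Call:
apply_moves([
  [-0.001,0,-0.004],
  [0,0,-0.005],
  [0,0,-0.005],
  [0.003,0,-0.003],
  [0.003,0,-0.003],
], turn=[0,0,0,0,0], hand=[0.195,0.195,0.195,0.195,0.195])

```text
time: 8.93
ee_pos: [0.612, 0.0204, 0.1198]
tcp_rot: [-0.692, 0.722, -0.009, 0.0]
force: [0.2, -0.2, -0.1]
opening: 0.805
```

Run:
```python
from h import *
go([*c2w(40,-53),.2])
```

```text
t 8.93 tool shift now [ 0.0027 -0.0004 -0.0801] turn -0.89 chest [ 40.6 -51.3] z 0.1198 tilt [ 0.0125 -0.0127 -0.9998] F [ 0.19 -0.16 -0.07] op 0.805
```

Clear of contact. Now straight up, then away from the chest so that the cameras see it.

Call:
apply_moves([
  [0.001,0,-0.01],
  [0,0,-0.02],
  [0,0,-0.03],
  [0,0,-0.03],
  [0,0,-0.03],
  [0.03,0,-0.01],
  [0.04,0,0],
  [0.04,0,0],
  [0.04,0,0],
  [0.04,0,0],
  [0.03,0,0],
  [0.015,0,0],
], turn=[0,0,0,0,0,0,0,0,0,0,0,0], hand=[0.195,0.195,0.195,0.195,0.195,0.195,0.195,0.195,0.195,0.195,0.195,0.195])

```text
time: 9.93
ee_pos: [0.6018, -0.2085, 0.2672]
tcp_rot: [-0.7, 0.714, -0.008, 0.005]
force: [0.3, -0.5, -1.1]
opening: 0.805
```

Run:
```python
from h import *
go([*c2w(40,-53),.2])
for n in ("side","top"):
    p,d=capture(n); cv2.imwrite(f"pics/{n}4.png",p); np.save(f"{n}4.npy",d)
    y0,y1,x0,x1=(140,285,225,372) if n=="top" else (180,305,230,400)
    cv2.imwrite(f"pics/{n}4z.png",cv2.resize(p[y0:y1,x0:x1],None,fx=4,fy=4,interpolation=cv2.INTER_CUBIC))
```

```text
t 9.93 tool shift now [-0.2276 -0.0039  0.0666] turn 0.47 chest [  36.8 -280.4] z 0.2672 tilt [ 0.0183 -0.0034 -0.9998] F [ 0.34 -0.5  -1.05] op 0.805
```

View pics/side4z.png

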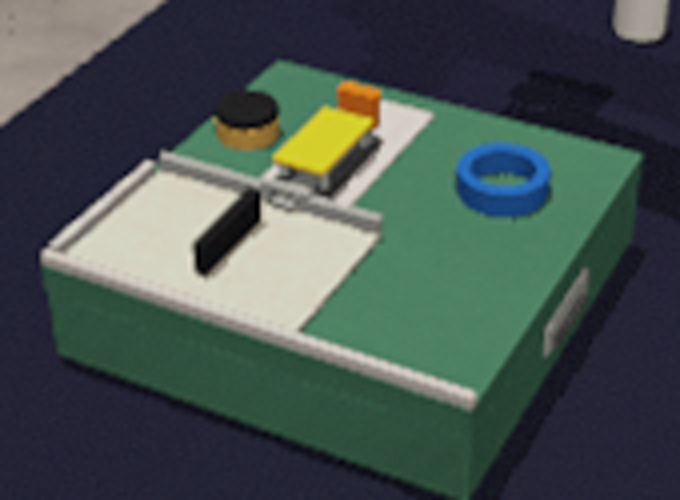

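View pics/top4z.png

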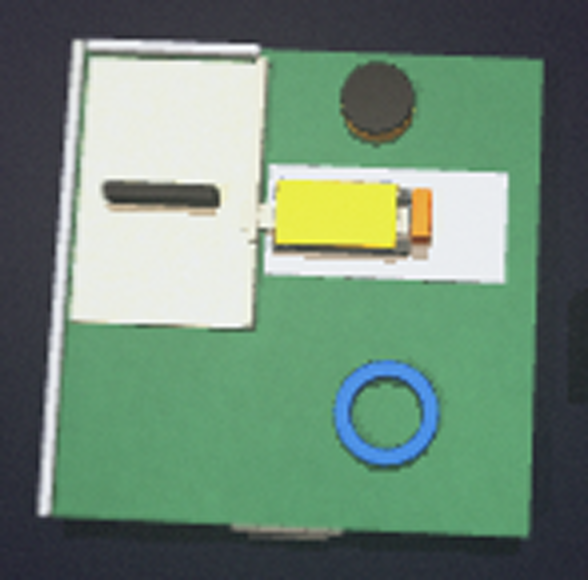

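Run:
```python
from h import *
X,Y=np.meshgrid(np.arange(640),np.arange(400))
for n in("top","side"):
    c=calibration(n)
    for k in("0","4"):
        p=cv2.imread(f"pics/{n}{k}.png"); d=np.load(f"{n}{k}.npy"); H,S,V=cv2.split(cv2.cvtColor(p,cv2.COLOR_BGR2HSV))
        r=(X>225)&(X<372)&(Y>140)&(Y<305)
        for nm,m in(("yellow",(H>22)&(H<35)&(S>150)&r),("lug",(H>8)&(H<=20)&(S>170)&(V>200)&r&(X>310)&(Y<215)),("tape",(H>100)&(H<125)&(S>150)&(V>90)&r&(X>300))):
            uv=np.argwhere(m)[:,::-1]; D=bydepth(c,uv,d); print(n,k,nm,len(uv),uv.mean(0).round(2),"med",np.median(D,0).round(4))
        if n=="top":
            m=(V<100)&(X>246)&(X<282)&(Y>183)&(Y<216) ; uv=np.argwhere(m)[:,::-1]; print("bar",w2c(onplane(c,uv,.11).mean(0)))
            m=(V<100)&(X>306)&(X<332)&(Y>152)&(Y<178); print("tin",np.argwhere(m).mean(0))
a=cv2.imread("pics/side0.png");b=cv2.imread("pics/side4.png");print("mug diff",cv2.absdiff(a,b)[310:385,275:325].mean(),"glue",cv2.absdiff(a,b)[162:192,380:400].mean())
```

```text
top 0 yellow 460 [308.74 193.01] med [0.6119 0.0462 0.109 ]
top 0 lug 52 [343.23 193.62] med [ 0.6086 -0.0365  0.121 ]
top 0 tape 259 [321.07 242.83] med [0.492  0.0142 0.0987]
bar [-2.54958741 82.40720631]
tin [164.3183391  319.30449827]
top 4 yellow 463 [308.65 193.06] med [0.6119 0.0462 0.109 ]
top 4 lug 53 [329.87 192.66] med [ 0.6107 -0.0052  0.1212]
top 4 tape 266 [320.98 242.93] med [0.4912 0.0141 0.0988]
bar [47.13542481 81.47109041]
tin [164.41608392 319.34965035]
side 0 yellow 225 [310.32 214.59] med [0.6135 0.0514 0.107 ]
side 0 lug 13 [324.85 197.08] med [ 0.6091 -0.0347  0.1196]
side 0 tape 390 [353.09 213.01] med [0.4991 0.0091 0.0903]
side 4 yellow 233 [310.72 214.15] med [0.6124 0.0493 0.107 ]
side 4 lug 14 [319.5 202. ] med [ 0.6118 -0.0037  0.1193]
side 4 tape 389 [353.03 212.77] med [0.4991 0.0085 0.0908]
mug diff 1.2972444444444444 glue 1.0783333333333334
```

Call:
apply_moves([
  [0,0,0],
  [0,0,0],
  [0,0,0],
], turn=[0,0,0], hand=[0.195,0.195,0.195])

```text
time: 10.28
ee_pos: [0.6021, -0.2056, 0.2679]
tcp_rot: [-0.7, 0.714, -0.007, 0.006]
force: [0.4, 0.2, 0.3]
opening: 0.801
```

```bash
python3 -c "
from station import arm
s=arm.sense(); print(s['time'],abs(s['qd']).max(),s['ee_pos'],s['force'])
print(arm.finish_job())"
```

```text
10.2833 0.007981082597749274 [ 0.60210646 -0.20555506  0.26794707] [0.41035518 0.22819993 0.32414112]
the job is handed in; nothing more can be done
None
```

The chest is closed, and I handed the job in at about 10.3 s with the arm clear and touching nothing.

- **Lid:** I pushed it by the black bar with the closed fingertips until it met a firm stop at 28 N. The fingers' position there put the push face at chest x ≈ 44.5 mm, against 45 mm when shut.
- **Bolt and catch:** One finger pressed the catch to its bottom, briefly at 18 N. I eased it slightly and kept it held down while the other finger pushed the lug about 32 mm to a firm stop at about 16 N. I then lifted straight up and backed off.

**Last checks:**
- The lug had moved 31 to 32 mm, and the bolt was in the keeper in the top view.
- The paddle top was back at its starting height, so the catch is up.
- The tape and tin moved less than the cameras can resolve. The mug and glue areas of the side picture were unchanged.

**Disagreements:**
- The side camera placed things 3 to 8 mm further in y than the top camera. The fingertips showed up shifted the same way in its pictures, so I used the top camera.
- The final picture put the bar centre at x = 47.1 mm instead of 50. About 2.3 mm of that is the bar's visible front face pulling the measurement, so by camera the lid is within about 1 mm of shut.

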